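# Stand the disc gauge back up against the pine strip

### The job

The smoked acrylic disc gauge has been left lying on its back with its iron foot sticking up. Push on the foot to tip the gauge back up onto it, then push the standing gauge along the bench until the front edge of its foot sits flush against the pine strip. Only push it, never pick it up, and leave the cone, the force gauge and the magnifier where they are.

Things in the scene. Friction and masses are not known exactly. Their poses are not given: they have to be found in the camera images.
- gauge: Disc gauge, 0.3-0.5 kg, loose, an L: acrylic disc rising from the rear edge of an iron foot, 95 mm high when standing. Origin: middle of the heel edge, where the disc's back plane meets the foot's underside. Own x: heel to disc top (up when standing); z: heel to front edge of the foot; y: along the heel edge. Starts lying on the disc's back: x level, pointing roughly away from the strip, z up.
- foot_mid (a point): Middle of the iron foot, a dark plate 76 mm wide, 85 mm long, 8 mm thick, at the start an upright wall 85 mm high at the gauge's end nearest the strip. Pushing its upper part towards the strip (under 2 N) turns the gauge about the heel edge; past some 20 degrees it goes over by itself and lands on the foot, which then reaches towards the strip, the disc standing where the foot stood.
- disc_centre (a point): Centre of the smoked black acrylic disc (90 mm diameter, 8 mm thick, white ticks, brass boss 3 mm proud on its front), in mid-thickness; 50 mm above the heel when standing. Its flat back is in line with the foot's rear edge.
- toe_left (a point): Left front corner of the gauge's foot, on the underside: 85 mm from the heel along the gauge's z, 38 mm along its +y.
- toe_right (a point): Right front corner of the gauge's foot, on the underside: 85 mm from the heel along the gauge's z, 38 mm along its -y.
- strip: Pale pine stop strip fixed to the bench, 260 mm long along its y, 24 mm wide, 20 mm high, with two small brass screw heads. Origin: on the bench at the middle of the long face that looks at the gauge; x: level, square to that face, pointing away from the gauge into the strip; z up. A fixed clamp with a test pressing, 80 mm high, stands over 40 mm beyond it.
- cone: Chrome centring cone, loose, 48 mm diameter at the base, 48 mm high, bystander. Origin: centre of the underside.
- force_gauge: Brass stylus force gauge on a dark wooden base, loose, 62 by 32 mm, 40 mm high, bystander. Origin: centre of the underside.
- magnifier: Magnifier lying flat, loose, steel rim 68 mm across, wooden handle reaching 134 mm from the lens centre along its -x, 18 mm thick, bystander. Origin: underside of the lens centre.
There are look-alikes about, which are no part of the job. Of the things like the gauge, leave any that is blue; of the rest the larger one is meant.

How it is judged:
On the way:
1. the gauge has been tipped up and stands on its foot (angle between gauge's own x axis and vertical below 0.1 rad and height (world z) of gauge below 0.006 m), for 0.2 s.
At the end, for the whole second after the job is handed in: The gauge stands at rest on its foot (within 0.06 rad of upright, foot flat on the bench) with both front corners of the foot within 5 mm of the strip's face and within the strip's length (angle between gauge's own x axis and vertical below 0.06 rad and x of toe_left in the frame of strip between -0.005 and 0.004 m and x of toe_right in the frame of strip between -0.005 and 0.004 m and x of gauge in the frame of strip below -0.07 m and y of toe_left in the frame of strip between -0.13 and 0.13 m and y of toe_right in the frame of strip between -0.13 and 0.13 m and height (world z) of each of toe_left, toe_right, gauge below 0.006 m and linear speed of gauge below 0.02 m/s and angular speed of gauge below 0.2 rad/s); the robot touches nothing.
It fails at once if the gauge is picked up (its heel edge more than 20 mm off the bench) (height (world z) of gauge above 0.02 m).
It fails at once if the standing gauge's foot is lifted while it is upright (angle between gauge's own x axis and vertical below 0.1 rad and height (world z) of disc_centre above 0.07 m).
It fails at once if the cone is moved more than 15 mm (distance of cone from where it was at the start of the episode above 0.015 m).
It fails at once if the force gauge is moved more than 15 mm (distance of force_gauge from where it was at the start of the episode above 0.015 m).
It fails at once if the magnifier is moved more than 15 mm (distance of magnifier from where it was at the start of the episode above 0.015 m).
It also fails if it takes over 64 s, if anything falls off the work surface, if the arm or the gripper's body presses on something with over 40 N, if the wrist force passes 120 N, or if a joint passes its speed limit or range.

### The arm

A 6-joint arm with a two-finger parallel gripper is mounted at the origin on the work surface. World frame = base frame: x ahead of the robot, y to its left, z up, the work surface at z = 0. Lengths are in m, angles in rad, forces in N, time in s.
With the tool pointing down it reaches from about 0.3 to 0.85 m from the base axis. Payload 4.2 kg.
Tool frame: the origin (TCP) lies midway between the tips of the shut fingers; the grasp point (between the pads) lies 19 mm behind it; z points along the fingers, y is the line along which they close (so a half turn about z gives the same grasp; the last joint's range is limited). The gripper opens to 91 mm and grips with 3 to 60 N. Pads are 32 mm wide; open, the fingers measure 118 mm over their backs; the gripper's body (76 mm by 178 mm) begins 60 mm behind the grasp point.
Start: joints at [1.274, 0.32, 1.565, -0, 1.257, -0.02], TCP at [0.157, 0.553, 0.214] pointing down, gripper open.
Joint ranges: [-3.11, 3.11], [-0.84, 2.01], [0.21, 2.61], [-1.34, 4.49], [0.05, 2.63], [-2.56, 2.56]. Speed limits (rad/s): [2.57, 2.57, 3.14, 3.14, 3.14, 3.14].

### API

Orientations are given as a unit quaternion [x, y, z, w].
In Python, from bench import r gives the robot as it stands.
- The arm moves only by the tool play_rows, never from a script. Its argument "commands" is a list of rows, each an object with "claw": the gripper command: -1 is fully open, 1 is shut, values between are in proportion; "offset": the shift along the tool's x, y, z in cm, a list of three; "yaw": the turn about the tool's z in rad. In form: [{"claw": claw, "offset": [dx, dy, dz], "yaw": yaw}, ...]. A call has 1 to 8 rows; each row is the pose to reach, as a shift and turn from the pose commanded when the call began, along the tool's axes at that moment; what a row does not reach only later rows make up. A row lasts 1/8 s, in which the tool goes at most 62.5 mm and 10.7 degrees, less where a joint would pass 70% of its speed; a pose out of reach is approached as far as the arm can. A call with a gripper value outside its range is refused whole. The fingers move at their own pace and stop on an object; "grip_force" is the grip in N (left out, the last holds). Time passes only in rows, so rows that repeat a pose let the fingers close. It gives the time, the measured TCP pose, the force, the opening and the grip force at its end, in the units of the state.
- r.read_state(): the state, without advancing time (a new reading comes with each control period).
- r.camera(name): name is "scene" or "top" or "wrist"; returns a dict with "image" (384x512x3 uint8, red, green, blue), "depth" (384x512 float32, m along the optical axis (not along the pixel's ray), 0 where there is no reading), "K" (3x3 intrinsics, pixels), "eye" and "orientation" of the camera in the world; the wrist camera has in their place "tool_from_camera" (4x4, takes a point from camera to tool coordinates, whose origin is the TCP and whose axes are the flange's). Camera axes: x right, y down, z forward; pixel columns grow to the right and rows downward; lengths in m; the calibration is good to about 2 mm. The wrist camera is an equidistant fisheye: a pixel r from the principal point sees the ray r / f radians off the axis. A picture is of the moment at which its call begins: read the wrist's pose just before it.
- r.job_done(): hands the job in; it is judged then, once.
The state is a dict: "time": time; "joints": joint angles; "dq": joint speeds; "joint_torque": joint torques, N m; "tcp_pos": TCP position; "tool_rot": TCP orientation; "contact_force": force on the tool from outside, world axes, zero at the start; "ft_torque": the same for the moment, N m; "finger_gap": opening from 0.0 (shut) to 1.0 (fully open); "grasp_force": force on a finger pad.
Only numpy, scipy, OpenCV 4.12 (cv2) and the standard library are available. Lean on these libraries where they do the work, as an engineer would, in place of code of your own. Each camera call takes 0.05 s, during which the arm holds its last target. There are 200 camera calls.

## Working session

There is one attempt and no reset: what is moved stays moved. The work goes in short steps, Python scripts to look and compute and a tool call to move; the robot and the scene stay as the last step left them, time stands still between calls to the robot, and variables do not carry over. Pictures are saved under pics/ and viewed, at most 10 in all, crops included, and the job is handed in when it is done.

Besides the shell and the picture viewer there is one more tool, called after "Call:" in YAML: its name, and indented under it one key for each argument. play_rows: Moves the arm, as the interface text tells. Its arguments: {"type":"object","properties":{"commands":{"type":"array"},"grip_force":{"type":"number"}},"required":["commands"]}

```bash
mkdir -p pics
cat > h.py <<'E'
import numpy as np, cv2
from scipy.spatial.transform import Rotation as R
from bench import r
def cloud(name):
    c=r.camera(name); d=c["depth"]; K=c["K"]
    v,u=np.mgrid[:384,:512]
    p=np.stack([(u-K[0,2])/K[0,0]*d,(v-K[1,2])/K[1,1]*d,d],-1)
    o=np.array(c["orientation"]); M=R.from_quat(o).as_matrix() if o.size==4 else o
    w=p@M.T+np.array(c["eye"]); w[d==0]=np.nan
    return c["image"],w
E
python3 - <<'E'
from h import *
for n in("scene","top"):
    im,w=cloud(n); np.savez(n+"0.npz",im=im,w=w); cv2.imwrite(f"pics/{n}0.png",cv2.resize(im[:,:,::-1],(800,600),interpolation=cv2.INTER_CUBIC))
s=r.read_state();print(s["tcp_pos"],s["tool_rot"],s["time"],s["contact_force"])
E
```

```text
[0.15700137 0.552677   0.21319763] [ 1.37958417e-01  9.90437692e-01 -7.97971358e-04 -1.25535930e-04] 0.1 [ 0.27919171  0.6131691  -0.14018622]
```

View pics/scene0.png

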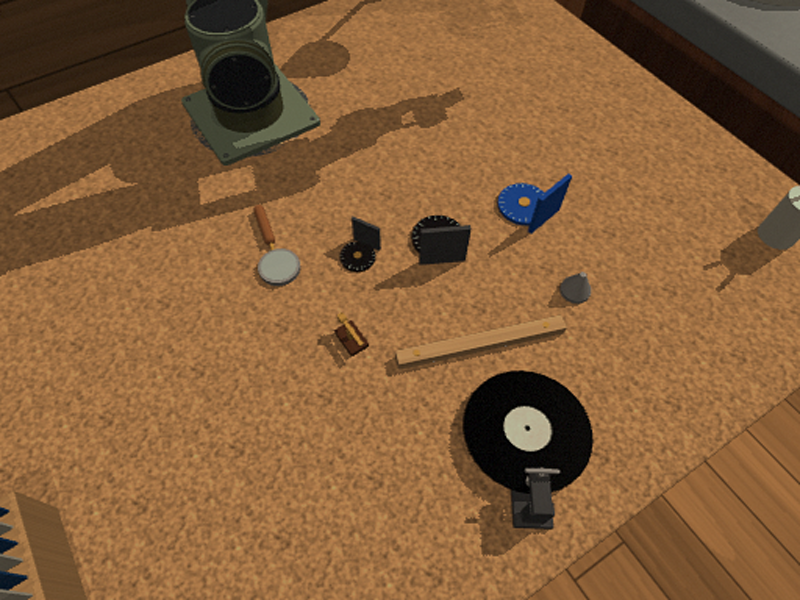

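View pics/top0.png

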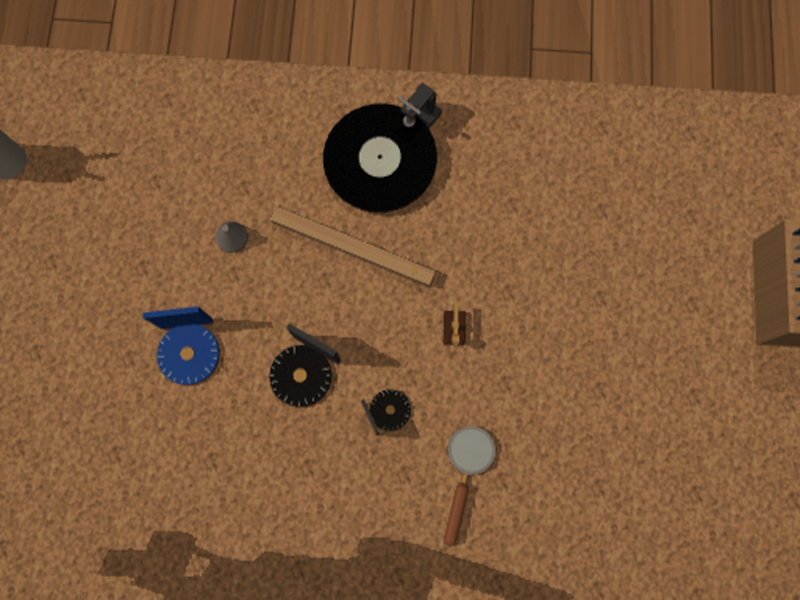

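The top view shows the target black gauge with its disc at (300,375) and its foot wall at (313,343). The strip runs from (272,215) to (433,280) and the cone is at (232,237). The blue gauge and the small black one are decoys.

Run:
```python
from h import *
s=0.64
for n in("top","scene"):
    f=np.load(n+"0.npz"); w=f["w"]; im=f["im"]; z=w[...,2]
    v,u=np.mgrid[:384,:512]
    def box(a,b,c,d): return (u>a*s)&(u<b*s)&(v>c*s)&(v<d*s)
    B=dict(top=dict(strip=(262,445,205,290),foot=(270,350,315,365),disc=(262,335,343,412),cone=(205,255,212,258),fg=(435,475,300,350),blue=(140,222,300,390),small=(355,415,385,440)),
           scene=dict(strip=(388,572,310,372),foot=(412,475,222,270)))[n]
    for k,b in B.items():
        m=box(*b)&(z>(.03 if k=="foot" else .005))
        if k=="strip": m&=(z<.03)&(z>.014)
        if k=="disc": m&=z<.02
        p=w[m]
        rect=cv2.minAreaRect((p[:,:2]*1000).astype(np.float32))
        print(n,k,m.sum(),p.mean(0).round(3),"z",p[:,2].min().round(3),p[:,2].max().round(3),[np.round(t,1) for t in rect])
        if k in("strip","foot"):print(cv2.boxPoints(rect).round(0).tolist())
        if k=="foot":
            t=p[p[:,2]>.075]; print("topedge",len(t),[np.round(a,1) for a in cv2.minAreaRect((t[:,:2]*1000).astype(np.float32))])
```

```text
top strip 1207 [0.648 0.071 0.019] z 0.014 0.026 [array([680.5,  62.7]), array([260.1,  98.8]), np.float64(71.0)]
[[591.0, -44.0], [685.0, -76.0], [770.0, 170.0], [676.0, 202.0]]
top foot 214 [0.487 0.112 0.074] z 0.031 0.09 [array([489.2, 113.7]), array([76.9,  8.7]), np.float64(63.6)]
[[468.0, 81.0], [476.0, 77.0], [510.0, 146.0], [502.0, 150.0]]
topedge 148 [array([489.4, 113.9]), array([76.3,  8.4]), np.float64(63.6)]
top disc 1108 [0.448 0.134 0.008] z 0.005 0.019 [array([447.7, 133.5]), array([90. , 91.9]), np.float64(88.6)]
top cone 313 [0.645 0.254 0.024] z 0.005 0.052 [array([646.9, 264.7]), array([48.8, 59.6]), np.float64(6.1)]
top fg 316 [ 0.533 -0.084  0.017] z 0.005 0.041 [array([533.9, -84.5]), array([48.2, 56.1]), np.float64(66.7)]
top blue 1539 [0.481 0.302 0.022] z 0.005 0.089 [array([484.3, 313.5]), array([123.9, 110.4]), np.float64(7.5)]
top small 317 [0.405 0.005 0.016] z 0.005 0.059 [array([408.3,   3.7]), array([61.5, 61.3]), np.float64(28.6)]
scene strip 1142 [0.646 0.071 0.02 ] z 0.014 0.025 [array([670. ,  64.6]), array([259.2,  78.8]), np.float64(70.9)]
[[590.0, -45.0], [665.0, -71.0], [750.0, 174.0], [675.0, 200.0]]
scene foot 511 [0.49  0.111 0.063] z 0.03 0.089 [array([488.1, 112.8]), array([76.1, 11.2]), np.float64(63.1)]
[[466.0, 81.0], [476.0, 76.0], [510.0, 144.0], [500.0, 149.0]]
topedge 171 [array([487.9, 112.3]), array([75. , 11.2]), np.float64(63.1)]
```

Call:
play_rows:
  commands:
    - {"claw":0.3,"offset":[-40.8,-32.6,3],"yaw":0.185}
    - {"claw":0.3,"offset":[-40.8,-32.6,3],"yaw":0.185}
    - {"claw":0.3,"offset":[-40.8,-32.6,3],"yaw":0.185}
    - {"claw":0.3,"offset":[-40.8,-32.6,3],"yaw":0.185}
    - {"claw":0.3,"offset":[-40.8,-32.6,3],"yaw":0.185}
    - {"claw":0.3,"offset":[-40.8,-32.6,3],"yaw":0.185}
    - {"claw":0.3,"offset":[-40.8,-32.6,3],"yaw":0.185}
    - {"claw":0.3,"offset":[-40.8,-32.6,3],"yaw":0.185}

```text
time: 1.1
tcp_pos: [0.4479, 0.145, 0.1851]
tool_rot: [0.229, 0.973, 0.0, -0.0]
contact_force: [0.6, 0.2, 0.3]
finger_gap: 0.349
grasp_force: 0.0
```

Call:
play_rows:
  commands:
    - {"claw":0.3,"offset":[0,0,0],"yaw":0}
    - {"claw":0.3,"offset":[0,0,0],"yaw":0}

```text
time: 1.35
tcp_pos: [0.4466, 0.1469, 0.1849]
tool_rot: [0.229, 0.973, 0.0, -0.001]
contact_force: [-0.1, 0.5, -0.0]
finger_gap: 0.353
grasp_force: 0.0
```

Call:
play_rows:
  commands:
    - {"claw":0.3,"offset":[-2,-1.1,3],"yaw":0}
    - {"claw":0.3,"offset":[-2,-1.1,7],"yaw":0}
    - {"claw":0.3,"offset":[-2,-1.1,11.3],"yaw":0}
    - {"claw":0.3,"offset":[-2,-1.1,11.3],"yaw":0}
    - {"claw":0.3,"offset":[-2,-1.1,11.3],"yaw":0}

```text
time: 1.98
tcp_pos: [0.4607, 0.1293, 0.0736]
tool_rot: [0.228, 0.974, 0.001, 0.001]
contact_force: [0.0, -0.1, 0.3]
finger_gap: 0.349
grasp_force: 0.0
```

Run:
```python
from h import *
im=r.camera("scene")["image"]
cv2.imwrite("pics/s1.png",cv2.resize(im[110:240,220:400,::-1],None,fx=4,fy=4,interpolation=cv2.INTER_CUBIC))
```

```text
(no output)
```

View pics/s1.png

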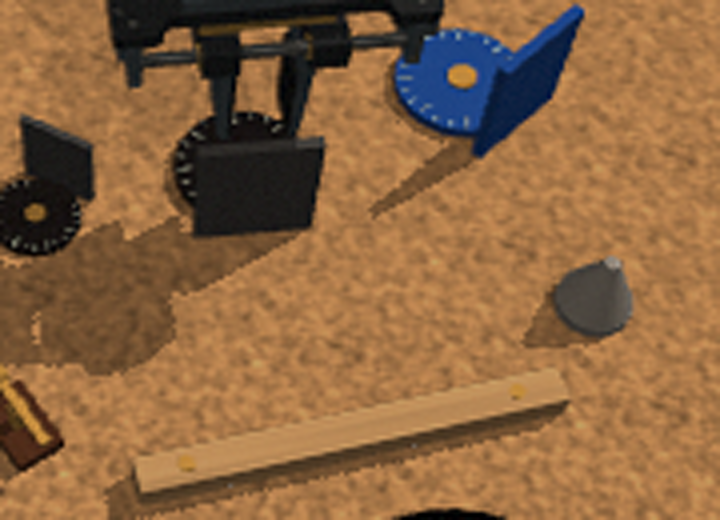

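Both fingers stand behind the foot's upper part, around (225–300,130). Next I push gently.

Call:
play_rows:
  commands:
    - {"claw":0.3,"offset":[-0.6,0,0],"yaw":0}
    - {"claw":0.3,"offset":[-1.1,0,0],"yaw":0}
    - {"claw":0.3,"offset":[-1.5,0,0],"yaw":0}
    - {"claw":0.3,"offset":[-1.9,0,0],"yaw":0}
    - {"claw":0.3,"offset":[-2.3,0,0],"yaw":0}
    - {"claw":0.3,"offset":[-2.7,0,0],"yaw":0}
    - {"claw":0.3,"offset":[-3.1,0,0],"yaw":0}
    - {"claw":0.3,"offset":[-3.1,0,0],"yaw":0}

```text
time: 3.02
tcp_pos: [0.4882, 0.1141, 0.0722]
tool_rot: [0.229, 0.973, 0.0, 0.0]
contact_force: [0.7, 0.2, -0.3]
finger_gap: 0.351
grasp_force: 0.0
```

Run:
```python
from h import *
im=r.camera("scene")["image"]
cv2.imwrite("pics/s2.png",cv2.resize(im[110:240,220:400,::-1],None,fx=4,fy=4,interpolation=cv2.INTER_CUBIC))
```

```text
(no output)
```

View pics/s2.png

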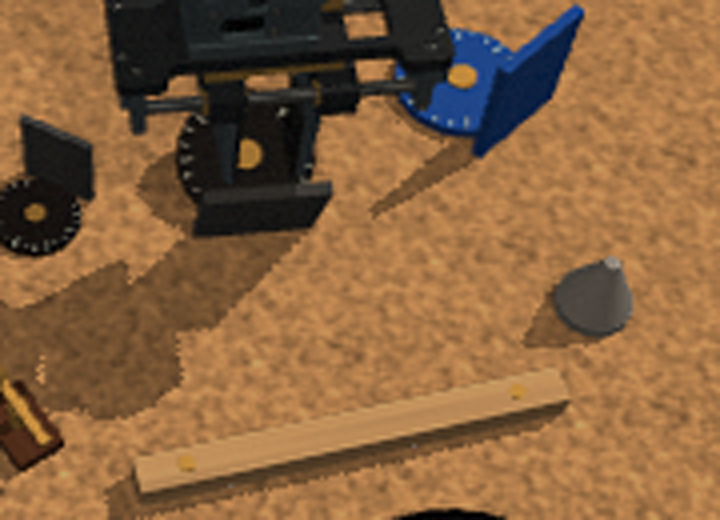

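The foot is tilting with the heel holding its place. I push on past balance, then raise clear.

Call:
play_rows:
  commands:
    - {"claw":0.3,"offset":[-0.5,0,0],"yaw":0}
    - {"claw":0.3,"offset":[-1.0,0,0],"yaw":0}
    - {"claw":0.3,"offset":[-1.5,0,0],"yaw":0}
    - {"claw":0.3,"offset":[-1.9,0,0],"yaw":0}
    - {"claw":0.3,"offset":[-1.9,0,-5],"yaw":0}
    - {"claw":0.3,"offset":[-1.9,0,-10],"yaw":0}
    - {"claw":0.3,"offset":[-1.9,0,-11],"yaw":0}
    - {"claw":0.3,"offset":[-1.9,0,-11],"yaw":0}

```text
time: 4.08
tcp_pos: [0.5044, 0.1058, 0.1821]
tool_rot: [0.229, 0.973, 0.0, -0.0]
contact_force: [-0.3, 0.2, -0.9]
finger_gap: 0.349
grasp_force: 0.0
```

Run:
```python
from h import *
im=r.camera("scene")["image"]
cv2.imwrite("pics/s3.png",cv2.resize(im[110:240,220:400,::-1],None,fx=4,fy=4,interpolation=cv2.INTER_CUBIC))
```

```text
(no output)
```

View pics/s3.png

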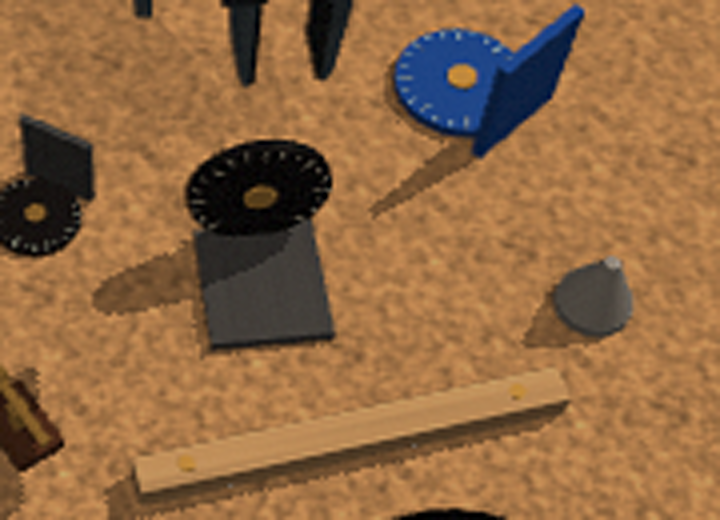

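The gauge stands on its foot, disc at (260,185) and foot front edge at (210–333,340). I measure it.

```bash
cat >> h.py <<'E'
N=np.array([.9455,-.3256]);O=np.array([.6335,.079])
def foot(name="scene"):
    im,w=cloud(name); im=im.astype(int)
    m=(abs(im[...,0]-im[...,2])<14)&(w[...,2]>.001)&(w[...,2]<.016)
    q=(w[...,:2]-O); a=q@N; b=q@np.array([.3256,.9455])
    m&=(a>-.17)&(a<.01)&(abs(b)<.085)
    m=cv2.morphologyEx(m.astype(np.uint8),cv2.MORPH_OPEN,np.ones((3,3)))>0
    p=(w[m][:,:2]*1000).astype(np.float32); rc=cv2.minAreaRect(p)
    print(name,len(p),w[m][:,2].mean().round(4),rc)
    for c in cv2.boxPoints(rc)/1000: print(c.round(4),"strip x,y mm",np.round(((c-O)@N*1000,(c-O)@[.3256,.9455]*1000),1))
E
python3 - <<'E'
from h import *
foot("scene"); foot("top")
E
```

```text
scene 861 0.0086 ((529.073974609375, 92.36807250976562), (74.39701843261719, 84.1762924194336), 63.54438018798828)
[0.4748 0.0778] strip x,y mm [-149.6  -52.8]
[0.5502 0.0403] strip x,y mm [-66.2 -63.7]
[0.5833 0.1069] strip x,y mm [-56.5  10.1]
[0.508  0.1444] strip x,y mm [-140.   21.]
top 0 nan ((0.0, 0.0), (0.0, 0.0), 0.0)
[0. 0.] strip x,y mm [-573.3 -281. ]
[0. 0.] strip x,y mm [-573.3 -281. ]
[0. 0.] strip x,y mm [-573.3 -281. ]
[0. 0.] strip x,y mm [-573.3 -281. ]h.py:19: RuntimeWarning: Mean of empty slice.
  print(name,len(p),w[m][:,2].mean().round(4),rc)
  ret = ret.dtype.type(ret / rcount)
```

Call:
play_rows:
  commands:
    - {"claw":0.0,"offset":[3,-0.3,0],"yaw":-0.07}
    - {"claw":0.0,"offset":[5.5,-0.6,0],"yaw":-0.13}
    - {"claw":0.0,"offset":[5.5,-0.6,0],"yaw":-0.13}
    - {"claw":0.0,"offset":[5.5,-0.6,5],"yaw":-0.13}
    - {"claw":0.0,"offset":[5.5,-0.6,10],"yaw":-0.13}
    - {"claw":0.0,"offset":[5.5,-0.6,15],"yaw":-0.13}
    - {"claw":0.0,"offset":[5.5,-0.6,15],"yaw":-0.13}
    - {"claw":0.0,"offset":[5.5,-0.6,15],"yaw":-0.13}

```text
time: 5.22
tcp_pos: [0.4545, 0.1251, 0.0331]
tool_rot: [0.165, 0.986, 0.0, 0.001]
contact_force: [0.9, -0.4, 0.4]
finger_gap: 0.5
grasp_force: 0.0
```

Call:
play_rows:
  commands:
    - {"claw":0,"offset":[-1,0,0],"yaw":0}
    - {"claw":0,"offset":[-1.6,0,0],"yaw":0}
    - {"claw":0,"offset":[-2.1,0,0],"yaw":0}
    - {"claw":0,"offset":[-2.6,0,0],"yaw":0}
    - {"claw":0,"offset":[-3.1,0,0],"yaw":0}
    - {"claw":0,"offset":[-3.6,0,0],"yaw":0}
    - {"claw":0,"offset":[-4,0,0],"yaw":0}
    - {"claw":0,"offset":[-4,0,0],"yaw":0}

```text
time: 6.22
tcp_pos: [0.4919, 0.1119, 0.0323]
tool_rot: [0.165, 0.986, 0.0, 0.001]
contact_force: [0.1, -0.5, 0.5]
finger_gap: 0.5
grasp_force: 0.1
```

Run:
```python
from h import *
foot("scene")
im=r.camera("scene")["image"]
cv2.imwrite("pics/s4.png",cv2.resize(im[110:240,220:400,::-1],None,fx=4,fy=4,interpolation=cv2.INTER_CUBIC))
```

```text
scene 881 0.0086 ((548.2304077148438, 90.21491241455078), (76.18233489990234, 83.86858367919922), 70.0071029663086)
[0.4958 0.0688] strip x,y mm [-126.9  -54.5]
[0.5746 0.0401] strip x,y mm [-43. -56.]
[0.6007 0.1117] strip x,y mm [-41.7  20.2]
[0.5218 0.1403] strip x,y mm [-125.5   21.7]
```

View pics/s4.png

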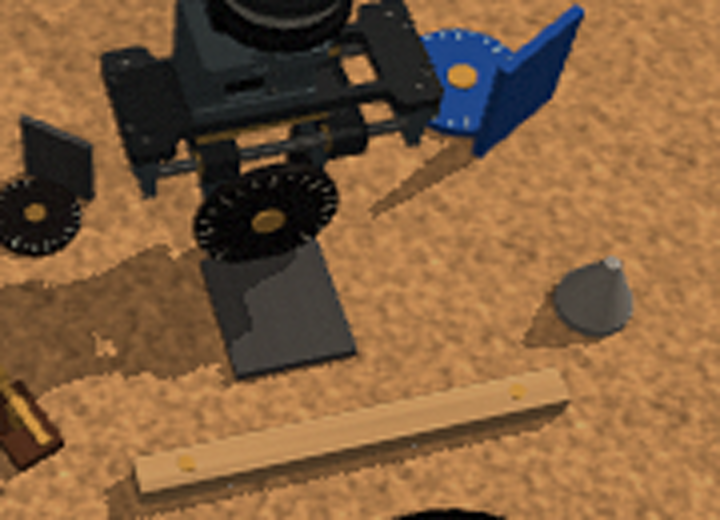

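Gauge is square to the strip within about 1°, with 42 mm to go.

Call:
play_rows:
  commands:
    - {"claw":0,"offset":[-0.6,0,0],"yaw":0}
    - {"claw":0,"offset":[-1.2,0,0],"yaw":0}
    - {"claw":0,"offset":[-1.8,0,0],"yaw":0}
    - {"claw":0,"offset":[-2.4,0,0],"yaw":0}
    - {"claw":0,"offset":[-3.0,0,0],"yaw":0}
    - {"claw":0,"offset":[-3.5,0,0],"yaw":0}
    - {"claw":0,"offset":[-3.9,0,0],"yaw":0}
    - {"claw":0,"offset":[-3.9,0,0],"yaw":0}

```text
time: 7.32
tcp_pos: [0.5286, 0.0989, 0.0322]
tool_rot: [0.165, 0.986, 0.0, 0.001]
contact_force: [-1.8, -0.1, 0.9]
finger_gap: 0.5
grasp_force: 0.7
```

Call:
play_rows:
  commands:
    - {"claw":0,"offset":[-0.1,0,0],"yaw":0}
    - {"claw":0,"offset":[-0.2,0,0],"yaw":0}
    - {"claw":0,"offset":[-0.2,0,0],"yaw":0}

```text
time: 7.7
tcp_pos: [0.5295, 0.0985, 0.0322]
tool_rot: [0.165, 0.986, -0.0, -0.0]
contact_force: [-3.8, 1.4, 1.0]
finger_gap: 0.503
grasp_force: 1.7
```

Call:
play_rows:
  commands:
    - {"claw":0,"offset":[-0.1,0,0],"yaw":0}
    - {"claw":0,"offset":[-0.15,0,0],"yaw":0}
    - {"claw":0,"offset":[-0.15,0,0],"yaw":0}

```text
time: 8.07
tcp_pos: [0.5311, 0.098, 0.0322]
tool_rot: [0.165, 0.986, 0.0, 0.0]
contact_force: [-3.6, 1.2, 0.4]
finger_gap: 0.503
grasp_force: 1.6
```

Run:
```python
from h import *
foot("scene"); print(r.read_state()["contact_force"])
```

```text
scene 871 0.0086 ((585.2320556640625, 76.91535949707031), (75.42234802246094, 78.12663269042969), 70.79387664794922)
[0.5359 0.0542] strip x,y mm [-84.2 -55.3]
[0.6097 0.0285] strip x,y mm [ -6.  -55.5]
[0.6345 0.0997] strip x,y mm [-5.8 19.9]
[0.5607 0.1254] strip x,y mm [-83.9  20.2]
[-2.44829351  1.43399936  1.03812911]
```

Call:
play_rows:
  commands:
    - {"claw":0,"offset":[-0.1,0,0],"yaw":0}
    - {"claw":0,"offset":[-0.2,0,0],"yaw":0}
    - {"claw":0,"offset":[-0.2,0,0],"yaw":0}

```text
time: 8.5
tcp_pos: [0.5329, 0.0974, 0.0322]
tool_rot: [0.165, 0.986, 0.0, -0.0]
contact_force: [-2.0, 1.0, 2.0]
finger_gap: 0.497
grasp_force: 1.7
```

Call:
play_rows:
  commands:
    - {"claw":0,"offset":[-0.1,0,0],"yaw":0}
    - {"claw":0,"offset":[-0.15,0,0],"yaw":0}
    - {"claw":0,"offset":[-0.15,0,0],"yaw":0}

```text
time: 8.88
tcp_pos: [0.5329, 0.0974, 0.0324]
tool_rot: [0.165, 0.986, 0.0, -0.001]
contact_force: [-7.2, 3.6, 5.3]
finger_gap: 0.5
grasp_force: 3.8
```

The strip stopped it: the force rose with no further motion. I back off straight and check.

Call:
play_rows:
  commands:
    - {"claw":0,"offset":[0.3,0,0],"yaw":0}
    - {"claw":0,"offset":[1.5,0,0],"yaw":0}
    - {"claw":0,"offset":[4,0,0],"yaw":0}
    - {"claw":0,"offset":[7,0,0],"yaw":0}
    - {"claw":0,"offset":[7,0,-6],"yaw":0}
    - {"claw":0,"offset":[7,0,-12],"yaw":0}
    - {"claw":0,"offset":[9,0,-15],"yaw":0}
    - {"claw":0,"offset":[9,0,-15],"yaw":0}

```text
time: 9.88
tcp_pos: [0.4499, 0.1268, 0.1847]
tool_rot: [0.165, 0.986, 0.001, 0.003]
contact_force: [0.3, -0.1, -1.0]
finger_gap: 0.501
grasp_force: 0.0
```

Run:
```python
from h import *
foot("scene")
a=r.camera("scene")["image"][110:240,220:400,::-1]; im,w=cloud("top"); b=im[110:240,140:320,::-1]
cv2.imwrite("pics/s5.png",cv2.resize(np.vstack([a,b]),(414,598),interpolation=cv2.INTER_CUBIC))
```

```text
scene 843 0.0087 ((585.2239990234375, 76.98592376708984), (75.67427825927734, 77.8206787109375), 71.05498504638672)
[0.5361 0.0538] strip x,y mm [-83.9 -55.5]
[0.6097 0.0286] strip x,y mm [ -6.  -55.4]
[0.6343 0.1001] strip x,y mm [-6.1 20.3]
[0.5607 0.1254] strip x,y mm [-83.9  20.2]
```

View pics/s5.png

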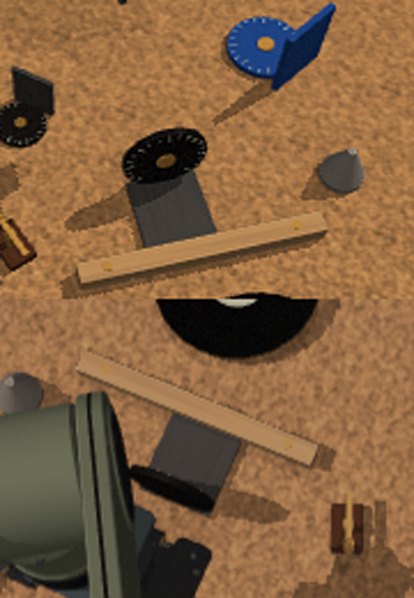

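Both views show the foot square against the strip with no gap. The gauge stands upright, and the cone and force gauge look unmoved. Arm is clear.

```bash
python3 -c "
from bench import r
print(r.job_done())"
```

```text
the job is handed in; nothing more can be done
None
```

I tipped the gauge up onto its foot and pushed it flush and square against the pine strip, then backed the arm clear and handed the job in at about 10 s; the hand-in gave no verdict.

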